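Change the drip tray under the brew stand

ROBOT

A 7-joint arm with a two-finger parallel gripper is mounted at the origin on a cart in front of the work surface, level with it; the furniture and walls round the work are solid. World frame = base frame: x ahead of the robot, y to its left, z up, the work surface at z = 0. Lengths are in m, angles in rad, forces in N, time in s.
With the tool pointing down it reaches from about 0.375 to 0.925 m from the base axis. Payload 3.1 kg.
Tool frame: the origin (TCP) lies on the centre line of the jaws, within the pads' length; the fingertips stand 14 mm ahead of it and the grasp point (between the pads) lies 5 mm behind it; z points along the fingers, y is the line along which they close (so a half turn about z gives the same grasp; the last joint's range is limited). The gripper opens to 85 mm and grips with 20 to 120 N. Pads are 22 mm wide; open, the fingers measure 114 mm over their backs; the gripper's body (76 mm by 85 mm) begins 54 mm behind the grasp point. The pads swing forward as they close: fully open they stand 13 mm farther back than shut.
Start: joints at [1.163, 0.383, 0.044, 1.598, -0.018, 1.161, -0.05], TCP at [0.198, -0.619, 0.245] pointing down, gripper open.
Joint ranges: [-2.61, 2.61], [-0.41, 2.15], [-1.48, 1.57], [0, 2.5], [-1.57, 4.71], [0.05, 1.97], [-2.85, 2.85]. Speed limits (rad/s): [2.79, 2.79, 3.14, 3.14, 3.14, 3.14, 3.14].

INTERFACE

Orientations are given as a unit quaternion [x, y, z, w].
In Python, from bench import ctrl gives the robot as it stands. Calls block until the motion is done:
- ctrl.move_ptp(position, orientation): joint-space move of the TCP to a pose.
- ctrl.movel(position, orientation=None, speed=0.15): straight line of the TCP; orientation=None keeps the orientation; speed is the mean speed in m/s.
- ctrl.move_j(angles): joint-space move.
- ctrl.move_gripper(opening, effort=None): finger opening in m; effort is the grip in N (None keeps the last); returns when the fingers have stopped.
- ctrl.pause(seconds).
- ctrl.inverse_kinematics(position, orientation): joint angles nearest the present ones, or None.
- ctrl.read_camera(name): name is "side" or "top"; returns (picture, depth): 400x640x3 uint8, red, green, blue; 400x640 float32, m along the optical axis (not along the pixel's ray), 0 where there is no reading.
- ctrl.camera_params(name): a dict with "K" (3x3 intrinsics, pixels), "dist_coeffs" ([k1, k2, p1, p2, k3] as OpenCV has them; the pictures are not rectified), "camera_from_world" (4x4, takes a point from world to camera coordinates). Camera axes: x right, y down, z forward; pixel columns grow to the right and rows downward; lengths in m; the calibration is good to about 2 mm. A picture is of the moment at which its call begins. camera_params takes no time and is no camera call.
A pose or a line that the arm cannot do raises ctrl.MotionError and nothing moves.
- ctrl.sign_off(): hands the job in; it is judged then, once.
Trained networks look in the newest picture that a camera, given by its name, has taken for a name from the list of things; names that differ only in an ending like _2 or _b are one class to them, and where a whole thing is asked for, a point or a joint stands for the part that bears it (a point fixed in the world has none). Each returns a list of dicts, best first, with "score" (0 to 1); they miss things now and then, are a little off and sometimes report something else, mostly with a low value. They report only what shows in the picture. A call takes as long as a camera call.
- ctrl.look_for(camera, name): "rect" ([left, top, right, bottom] in pixels, round what is visible of it).
- ctrl.outline_of(camera, name): "region" (400x640 bool, what is visible of it) and "rect" ([left, top, right, bottom] in pixels, round what is visible of it).
Readings, each from a call of its own:
- ctrl.read_time_s(): time.
- ctrl.read_qpos(): joint angles.
- ctrl.read_joint_vel(): joint speeds.
- ctrl.read_effort(): joint torques, N m.
- ctrl.read_eef_pos(): TCP position.
- ctrl.read_tcp_rot(): TCP orientation.
- ctrl.read_ft_force(): force on the tool from outside, world axes, zero at the start.
- ctrl.read_ft_torque(): the same for the moment, N m.
- ctrl.read_finger_gap(): finger opening in m.
- ctrl.read_grasp_force(): force on a finger pad.
Only numpy, scipy, OpenCV 4.12 (cv2) and the standard library are available. Lean on these libraries where they do the work, as an engineer would, in place of code of your own. Each camera call takes 0.05 s, during which the arm holds its last target. There are 200 camera calls.

TASK

Change the drip tray of the small slatted brew stand: set the sugar jar and the green tin that stand in its way well aside, draw the coffee-stained black tray out from under the deck and lay it in the middle of the rubber bar mat, lengthwise, and slide the clean steel tray fully home in its place, square under the deck. Then put the jar and the tin each back upright where it stood. Keep the stand, the glass server on it and the two small cups where they are.

Things in the scene. Friction and masses are not known exactly. Their poses are not given: they have to be found in the camera images.
- brew_stand: Loose slatted timber stand, 110 (x) x 112 (y) x 32 mm, 0.9 kg. Origin: centre of underside; open front faces its -x, to the robot. Under the deck a slot 78 mm wide, 22 mm high between runners along x, rear stop at x = +48 mm. A tray fully home has its centre at x = -25 mm, y = 0 in the stand's frame: it reaches from x = +45 to -95 mm and its front 40 mm stick out of the deck.
- used_tray: Black plastic drip tray with brown coffee stains, home in the stand at the start: open, 140 (x) x 64 (y) x 18 mm, walls and floor 3 mm, both ends alike, 0.18 kg, free to slide on the worktop. Origin: centre of underside. Grasp from above across its 64 mm width; while home only its front 40 mm (its x = -70 to -30 mm) can be grasped.
- clean_tray: Clean drip tray of bright steel, otherwise the same shape, size and mass as the black one (140 x 64 x 18 mm, origin centre of its underside, x along its length). It lies on the bare worktop to one side of the stand.
- bar_mat: Dark green ribbed rubber bar mat, fixed, 190 (its x) x 120 (its y) x 5 mm, to the other side of the stand. Origin: centre of its underside, on the worktop. Beyond the mat and the steel tray two coffee grinders 0.45 m tall stand at x = 0.37 to 0.62 m, y = 0.48 to 0.65 m and y = -0.48 to -0.65 m: keep the arm clear of them.
- sugar_jar: Jar of white sugar, yellow lid, round, 60 mm diameter, 110 mm high. Origin: centre of underside. Stands just in front of the tray beside the green tin. On either side of the stand the worktop between it and the mat or the steel tray is bare from x = 0.41 to 0.64 m, free for setting things aside.
- green_tin: Tin with a green label and a silver top, a plain cylinder 57 mm diameter, 72 mm high, upright. Origin: centre of its underside, on the worktop. It stands just in front of the tray, beside the sugar jar, about 30 mm between them.
- glass_server: Empty round glass server, 86 mm diameter, 112 mm high, loose on the deck of the stand, about 12 mm behind the stand's middle (its top is 144 mm above the worktop). Origin: centre of its underside. Not to be moved. On the right, a clear acrylic screen 1 m high stands on the worktop along x = 0.665 m from y = -0.20 m outwards: keep the arm this side of it.
- blue_cup: Small blue-grey cup with one ear, about 65 x 83 x 53 mm, a bystander on the worktop behind and left of the stand, beside the tan cup. Origin near the centre of its underside.
- tan_cup: Small tan cup with one ear, about 65 x 83 x 53 mm, a bystander on the worktop behind and left of the stand. Origin near the centre of its underside.

How it is judged:
On the way, in this order (a step that is already met when the one before it is completed fails the run):
1. the sugar jar and the green tin both stand upright and still, each at least 50 mm from where it stood (distance of each of sugar_jar, green_tin from where it was at the start of the episode above 0.05 m and height (world z) of each of sugar_jar, green_tin below 0.03 m and angle between each of sugar_jar, green_tin's own z axis and vertical below 0.15 rad and linear speed of each of sugar_jar, green_tin below 0.04 m/s), for 0.2 s.
2. the black tray is right out from under the stand (horizontal distance between used_tray and brew_stand above 0.15 m), for 0.2 s.
3. the steel tray is home under the deck (x of clean_tray in the frame of brew_stand between -0.033 and -0.015 m and y of clean_tray in the frame of brew_stand between -0.01 and 0.01 m and height (world z) of clean_tray below 0.005 m and angle between the x axis of clean_tray and the x axis of brew_stand, either way round below 0.12 rad), for 0.2 s.
At the end, for the whole second after the job is handed in: Steel tray flat under the deck, home within 8 mm, centred to 10 mm, square to 0.12 rad; black tray flat on the mat, within 20 mm of its centre, lengthwise to 0.15 rad; jar and tin upright, each within 15 mm of where it stood; all released and at rest (all of step 3 and horizontal distance between used_tray and bar_mat below 0.02 m and angle between the x axis of used_tray and the x axis of bar_mat, either way round below 0.15 rad and z of used_tray in the frame of bar_mat between 0.002 and 0.009 m and angle between each of used_tray, sugar_jar, green_tin's own z axis and vertical below 0.08 rad and distance of each of sugar_jar, green_tin from where it was at the start of the episode below 0.015 m and linear speed of each of sugar_jar, green_tin, used_tray, clean_tray, glass_server below 0.02 m/s); the robot touches nothing.
It fails at once if the brew stand is shifted by more than 12 mm (distance of brew_stand from where it was at the start of the episode above 0.012 m).
It fails at once if the glass server is shifted by more than 15 mm or tipped (distance of glass_server from where it was at the start of the episode above 0.015 m or angle between glass_server's own z axis and vertical above 0.2 rad).
It fails at once if the sugar jar or the green tin is toppled (angle between any of sugar_jar, green_tin's own z axis and vertical above 0.5 rad).
It fails at once if a small cup is shifted by more than 20 mm (distance of any of blue_cup, tan_cup from where it was at the start of the episode above 0.02 m).
It also fails if it takes over 144 s, if anything falls off the work surface, if the arm or the gripper's body presses on something with over 40 N, if the wrist force passes 120 N, or if a joint passes its speed limit or range.

## Working session

There is one attempt and no reset: what is moved stays moved. The work goes in short steps, each a Python script; the robot and the scene stay as the last script left them, time stands still between calls to the robot, and variables do not carry over. Pictures are saved under pics/ and viewed, at most 14 in all, crops included, and the job is handed in when it is done.

```bash
mkdir -p pics; ls
python3 - <<'E'
from bench import ctrl
import cv2,numpy as np
for n in("top","side"):
    p,d=ctrl.read_camera(n); cv2.imwrite(f"pics/{n}0.png",p[:,:,::-1]); np.savez(f"{n}0.npz",p=p,d=d)
    c=ctrl.camera_params(n); print(n,np.round(c["K"],1).tolist(),c["dist_coeffs"],np.round(c["camera_from_world"],3).tolist(), (d>0).mean())
print(ctrl.read_time_s(),ctrl.read_eef_pos(),ctrl.read_tcp_rot(),ctrl.read_finger_gap())
E
```

```text
bench.py
pics
top [[376.1, 0.0, 324.2], [0.0, 376.1, 202.4], [0.0, 0.0, 1.0]] [-0.06126781  0.          0.          0.          0.        ] [[-0.124, -0.992, -0.006, 0.103], [-0.972, 0.123, -0.2, 0.566], [0.199, -0.019, -0.98, 0.921], [0.0, 0.0, 0.0, 1.0]] 0.99590234375
side [[408.8, 0.0, 317.0], [0.0, 408.8, 194.3], [0.0, 0.0, 1.0]] [0.02400096 0.         0.         0.         0.        ] [[0.979, -0.206, 0.0, -0.571], [-0.146, -0.695, -0.704, 0.167], [0.145, 0.689, -0.71, 0.868], [0.0, 0.0, 0.0, 1.0]] 0.9959609375
0.1 [ 0.19788957 -0.61826571  0.24396303] [ 9.88023713e-01  1.54297148e-01 -2.59272042e-04 -1.21051450e-03] 0.08533154198792867
```

View pics/top0.png

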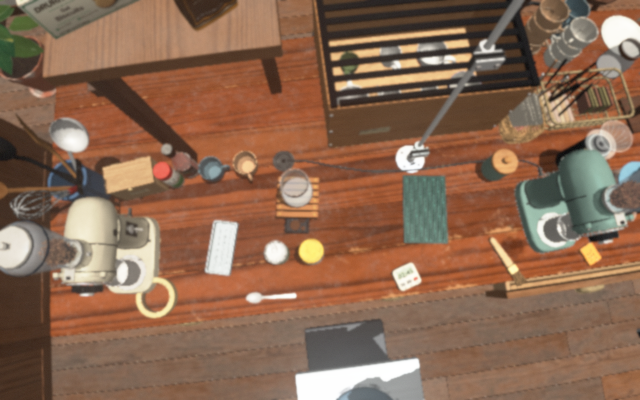

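View pics/side0.png

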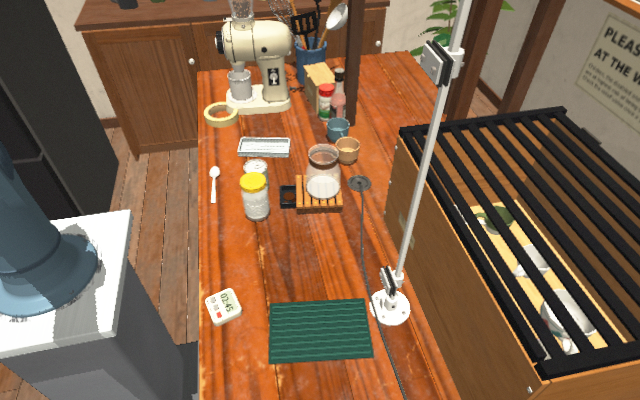

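Top view: the stand is at (298,197) with the server on it. The black tray front shows at (297,226), the jar at (311,251), the tin at (276,252), the steel tray at (222,248) and the mat at (425,209). A pole stands behind the mat at (410,158). The side view agrees. Next I measure.

```bash
cat > h.py <<'E'
from bench import ctrl
import cv2,numpy as np
from scipy.spatial.transform import Rotation as R
def world(n,d,mask=None):
    c=ctrl.camera_params(n)
    m=(d>0) if mask is None else mask&(d>0)
    v,u=np.nonzero(m)
    uv=cv2.undistortPoints(np.stack([u,v],1).astype(np.float64)[:,None],np.array(c["K"]),np.array(c["dist_coeffs"]))[:,0]
    P=np.c_[uv,np.ones(len(uv))]*d[v,u][:,None]
    T=np.linalg.inv(np.array(c["camera_from_world"]))
    return P@T[:3,:3].T+T[:3,3]
def pts(n,name,d,erode=0):
    o=ctrl.outline_of(n,name)
    if not o: return None,0
    r=o[0]["region"].astype(np.uint8)
    if erode: r=cv2.erode(r,np.ones((3,3),np.uint8),iterations=erode)
    return world(n,d,r>0),o[0]
def circ(P):
    A=np.c_[P[:,:2],np.ones(len(P))]; s=np.linalg.lstsq(A,(P[:,:2]**2).sum(1),rcond=None)[0]
    c=s[:2]/2; return c,np.sqrt(s[2]+c@c)
E
python3 - <<'E'
from h import *
np.set_printoptions(precision=4,suppress=True)
for n in("top","side"):
    p,d=ctrl.read_camera(n)
    for k in "brew_stand used_tray clean_tray bar_mat sugar_jar green_tin glass_server blue_cup tan_cup".split():
        P,o=pts(n,k,d)
        if P is None: print(n,k,None);continue
        z=P[:,2]; np.save(f"{n}_{k}.npy",P)
        print(n,k,round(o["score"],2),np.round(o["rect"]).tolist(),len(P),"z%",np.percentile(z,[5,50,95]),"med",np.median(P,0)[:2],end=" ")
        hi=P[z>np.percentile(z,95)-.006]
        (cx,w,a)=cv2.minAreaRect(hi[:,:2].astype(np.float32)*1000)
        print("top rect",np.round(cx,1),np.round(w,1),round(a,1))
for n in("top","side"):
    p,d=ctrl.read_camera(n); W=world(n,d)
    m=(W[:,0]>.3)&(W[:,0]<.75)&(abs(W[:,1])<.45)&(W[:,2]>.16)&(W[:,2]<.9)
    Q=W[m]; print(n,len(Q)); 
    for z0 in np.arange(.16,.9,.1):
        q=Q[(Q[:,2]>=z0)&(Q[:,2]<z0+.1)]
        if len(q): print(round(z0,2),len(q),q.min(0),q.max(0))
E
```

```text
top brew_stand 0.66 [275.0, 178.0, 321.0, 218.0] 685 z% [0.0062 0.031  0.0339] med [0.5721 0.0842] top rect [603.4  99.1] [108.2 108.8] 80.6
top used_tray 0.96 [285.0, 208.0, 308.0, 235.0] 387 z% [0.0003 0.0041 0.0192] med [0.5317 0.1135] top rect [531.4 112.3] [62.  40.9] 82.9
top clean_tray 0.8 [205.0, 220.0, 240.0, 275.0] 1319 z% [-0.0001  0.0035  0.0191] med [0.4966 0.3214] top rect [496.7 319.6] [ 66.9 139.5] 76.4
top bar_mat 0.87 [401.0, 176.0, 451.0, 245.0] 2932 z% [0.0002 0.0034 0.0067] med [ 0.5302 -0.239 ] top rect [ 533.5 -240.3] [121.8 190.4] 81.6
top sugar_jar 0.97 [301.0, 237.0, 325.0, 263.0] 522 z% [0.074  0.1091 0.1121] med [0.448  0.0781] top rect [450.8  79. ] [56.6 55.9] 38.5
top green_tin 0.71 [266.0, 244.0, 289.0, 264.0] 468 z% [0.0304 0.068  0.0723] med [0.4591 0.1673] top rect [460.8 168.9] [55.6 54.5] 39.1
top glass_server None
top blue_cup 0.78 [198.0, 159.0, 229.0, 183.0] 495 z% [0.0046 0.0243 0.0527] med [0.7149 0.3298] top rect [708.2 325.4] [63.  60.7] 39.5
top tan_cup 0.81 [233.0, 152.0, 257.0, 175.0] 464 z% [0.0044 0.0195 0.0532] med [0.7225 0.2351] top
[... 1217 characters left out ...]
 z% [0.0132 0.0363 0.0531] med [0.7167 0.2356] top rect [715.2 228.2] [64.6 61.7] 76.7
top 13474
0.16 3854 [ 0.6753 -0.4499  0.16  ] [0.7499 0.4076 0.26  ]
0.26 1608 [ 0.6736 -0.4496  0.26  ] [0.75  0.407 0.36 ]
0.36 833 [ 0.6736 -0.2286  0.3601] [0.7499 0.4076 0.46  ]
0.46 6779 [ 0.652  -0.2481  0.4601] [0.75   0.4461 0.5592]
0.56 400 [ 0.6597 -0.4127  0.56  ] [ 0.6835 -0.2179  0.6361]
side 18513
0.16 8382 [ 0.6779 -0.45    0.16  ] [0.75   0.4053 0.26  ]
0.26 2493 [ 0.6779 -0.45    0.26  ] [0.75   0.4065 0.36  ]
0.36 589 [ 0.6773 -0.2327  0.36  ] [0.7498 0.386  0.4599]
0.46 1907 [ 0.6547 -0.251   0.4601] [ 0.6936 -0.201   0.5598]
0.56 5142 [ 0.6605 -0.45    0.56  ] [ 0.6872 -0.2193  0.6433]
```

```bash
cat >> h.py <<'E'
YAW=-0.150; SC=np.array([.6055,.098])
ux=np.array([np.cos(YAW),np.sin(YAW)]); uy=np.array([-ux[1],ux[0]])
def st(x,y,z): return [*(SC+x*ux+y*uy),z]          # stand frame -> world
def q(psi,tilt=0.): # tool down, tool x along psi; tilt>0 leans body back along -psi
    return (R.from_euler('z',psi)*R.from_euler('y',-tilt)*R.from_euler('x',np.pi)).as_quat()
JAR=np.array([.4518,.0780]); TIN=np.array([.4605,.1685]); CT=np.array([.4975,.318]); CTY=-.237
MAT=np.array([.5345,-.2410]); MATY=-.143
JA=np.array([.45,-.03]); TA=np.array([.585,-.07])
E
python3 - <<'E'
from h import *
np.set_printoptions(precision=2,suppress=True)
# refine with both views
for k in("brew_stand","bar_mat","clean_tray","used_tray"):
    for n in("top","side"):
        P=np.load(f"{n}_{k}.npy"); 
        zz={"brew_stand":.028,"bar_mat":.003}.get(k,.012)
        P=P[(P[:,2]>zz)&(P[:,2]<zz+.012)]
        c=np.median(P[:,:2],0); print(k,n,len(P),(P[:,:2].mean(0)*1000),end=" ")
        print(cv2.minAreaRect(P[:,:2].astype(np.float32)*1000))
for k,z0 in(("sugar_jar",.1),("green_tin",.062)):
    for n in("top","side"):
        P=np.load(f"{n}_{k}.npy"); P=P[(P[:,2]>z0)]
        if k=="green_tin": P=P[P[:,1]>.125]; P=P[P[:,2]<.08]
        h,=[cv2.minEnclosingCircle(P[:,:2].astype(np.float32)*1000)]; print(k,n,h,P.mean(0)*1000)
W={"jar":([*JAR,.07],YAW-np.pi/2,0),"jar+":([*JAR,.07],YAW+np.pi/2,0),"jarA":([*JA,.07],YAW-np.pi/2,0),"tin":([*TIN,.042],YAW-np.pi/2,0),"tinA":([*TA,.042],YAW-np.pi/2,0),
"tr":(st(-82,0,15) and st(-.082,0,.015),YAW,.12),"tro":(st(-.197,0,.015),YAW,.12),"trm":(st(-.14,0,.015),YAW,0),"mat":([*MAT,.02],MATY,0),"mathi":([*MAT,.2],MATY,0),"ct":([*CT,.015],CTY,0),"cthi":([*CT,.2],CTY,0),"jarhi":([*JAR,.3],YAW-np.pi/2,0),"start":([.3,-.3,.3],YAW,0)}
for k,(p,y,t) in W.items():
    for dy in(0,np.pi): print(k,dy>0,ctrl.inverse_kinematics(p,q(y+dy,t if dy==0 else -t)))
E
```

```text
brew_stand top 568 [580.63  92.68] ((603.4380493164062, 99.05725860595703), (108.2084732055664, 108.84915924072266), 80.55558013916016)
brew_stand side 560 [590.76  77.32] ((608.2399291992188, 96.58277893066406), (112.7526626586914, 110.08941650390625), 81.2204360961914)
bar_mat top 1695 [ 531.9  -239.55] ((532.4440307617188, -240.53802490234375), (120.70000457763672, 189.315185546875), 80.7593002319336)
bar_mat side 5342 [ 535.63 -246.79] ((535.967041015625, -242.34280395507812), (120.44161224365234, 189.61770629882812), 81.84072875976562)
clean_tray top 235 [492.92 318.83] ((496.695556640625, 319.57177734375), (66.91227722167969, 139.54583740234375), 76.35289001464844)
clean_tray side 296 [497.48 315.93] ((498.52313232421875, 316.2030029296875), (70.1110610961914, 143.2052459716797), 76.24075317382812)
used_tray top 76 [523.99 119.68] ((531.4207153320312, 112.33462524414062), (61.98866271972656, 40.937538146972656), 82.85404968261719)
used_tray side 88 [532.34 105.39] ((534.2659301757812, 109.51911926269531), (68.3956527709961, 36.130062103271484), 82.73426818847656)
sugar_jar top 
[... 1190 characters left out ...]
ue [ 0.49  0.65 -0.96  2.1   0.78  0.79  0.46]
mat False [ 0.47  0.56 -0.14  1.88  0.11  0.71 -1.45]
mat True [ 0.75  0.61 -0.49  1.87  0.4   0.76  1.47]
mathi False [ 0.51  0.32 -0.19  1.79  0.07  1.04 -1.42]
mathi True [ 0.82  0.37 -0.57  1.77  0.22  1.06  1.61]
ct False [-1.03  0.62  0.48  1.9  -0.42  0.72 -2.11]
ct True [ 0.05  0.78 -0.89  1.84  0.77  0.9   0.13]
cthi False [ 0.16  0.52 -1.02  1.75  0.49  1.15 -2.82]
cthi True [ 0.3   0.68 -1.27  1.75  0.69  1.25  0.18]
jarhi False [-1.41 -0.18  1.07  2.01  0.17  1.23  2.59]
jarhi True [ 0.65  0.   -0.9   1.94  0.    1.2  -0.4 ]
start False [ 0.77 -0.1  -0.08  2.03 -0.01  1.21 -1.02]
start True [ 1.12 -0.09 -0.4   2.02 -0.04  1.21  2.15]
```

```bash
cat >> h.py <<'E'
JAR=np.array([.4519,.0778]); TIN=np.array([.4620,.1687])
PJ=YAW+np.pi/2; PT=YAW+np.pi
def say(s): print(s,"t",round(ctrl.read_time_s(),1),"gap",round(ctrl.read_finger_gap(),4),"F",np.round(ctrl.read_ft_force(),1),"p",np.round(ctrl.read_eef_pos(),3),"g",round(float(np.max(ctrl.read_grasp_force())),1),flush=True)
def carry(a,b,z,hi,psi,psib=None,dz=.001,op=.085,eff=50):
    """grasp at a (xy), carry to b, set down"""
    psib=psi if psib is None else psib
    ctrl.move_ptp([*a,hi],q(psi)); ctrl.move_gripper(op)
    ctrl.movel([*a,z],speed=.12)
    ctrl.move_gripper(.02,eff); say("grasped")
    ctrl.movel([*a,hi],speed=.12); say("lifted")
    ctrl.movel([*b,hi],q(psib),speed=.2)
    ctrl.movel([*b,z+dz],speed=.1); ctrl.move_gripper(op); say("put")
    ctrl.movel([*b,hi],speed=.2)
E
python3 - <<'E'
from h import *
ctrl.movel([.3,-.3,.3],q(.31),speed=.25); say("a")
carry(JAR,JA,.072,.25,PJ)
p,d=ctrl.read_camera("top");cv2.imwrite("pics/top1.png",p[120:300,150:470,::-1].repeat(2,0).repeat(2,1))
E
```

```text
a t 2.7 gap 0.0855 F [ 0.9 -0.3  0.1] p [ 0.299 -0.301  0.3  ] g 0.0
grasped t 6.4 gap 0.0587 F [-2.4 -0.4  7.2] p [0.452 0.078 0.073] g 52.3
lifted t 8.1 gap 0.0587 F [ 0.3  1.  -3.5] p [0.451 0.078 0.249] g 54.3
put t 11.1 gap 0.0851 F [ 0.4 -0.4  0.2] p [ 0.451 -0.03   0.073] g 0.0
```

View pics/top1.png

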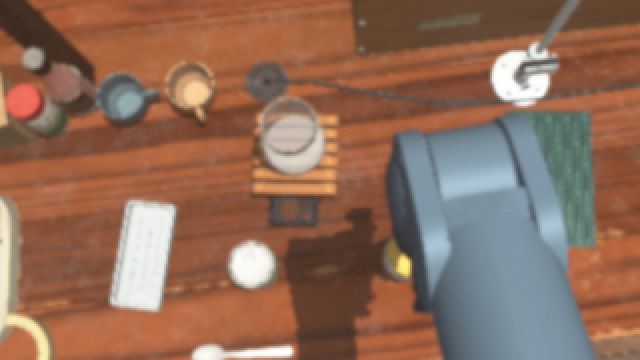

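The jar stands set aside at (400,258) in the crop; nothing else has moved. Now I move the tin and pull the tray out.

Run:
```python
from h import *
carry(TIN,TA,.040,.24,PJ)
# pull tray
Q=q(PT,-.12)
ctrl.move_ptp(st(-.084,0,.15),Q)
ctrl.movel(st(-.084,0,.016),speed=.1); say("down")
ctrl.move_gripper(.03,60); say("grip")
```

```text
grasped t 15.4 gap 0.0563 F [-1.  -0.2  5.2] p [0.462 0.169 0.041] g 53.1
lifted t 17.2 gap 0.0563 F [ 0.6 -0.5 -1.8] p [0.461 0.168 0.239] g 53.3
put t 21.2 gap 0.0848 F [-1.   0.8  0.4] p [ 0.585 -0.07   0.041] g 0.0
down t 24.8 gap 0.0851 F [ 0.2 -0.4  0.9] p [0.523 0.111 0.017] g 0.0
grip t 25.1 gap 0.0627 F [-1.9 -0.9  6.8] p [0.523 0.111 0.017] g 64.8
```

Run:
```python
from h import *
Q=q(PT,-.12)
ctrl.movel(st(-.196,0,.017),speed=.06); say("pulled")
ctrl.move_gripper(.085); ctrl.movel(st(-.196,0,.12),Q,speed=.2)
ctrl.move_ptp([.40,-.1,.3],q(PT))
n="top";p,d=ctrl.read_camera(n)
cv2.imwrite("pics/top2.png",p[120:300,150:470,::-1].repeat(2,0).repeat(2,1))
for k in("used_tray","brew_stand","clean_tray"):
  for n in("top","side"):
    if k=="used_tray" or n=="top":p,d=ctrl.read_camera(n)
    P,o=pts(n,k,d)
    if P is None: print(k,n,None); continue
    zz=.028 if k=="brew_stand" else .012
    P=P[(P[:,2]>zz)&(P[:,2]<zz+.012)]; print(k,n,cv2.minAreaRect(P[:,:2].astype(np.float32)*1000))
say("x"); print(np.array(st(-.137,0,0)))
```

```text
pulled t 27.2 gap 0.0624 F [ 3.4 -0.8  6.9] p [0.412 0.127 0.017] g 65.1
used_tray top ((467.5154724121094, 120.73220825195312), (64.15707397460938, 137.95547485351562), 83.28053283691406)
used_tray side ((471.05474853515625, 117.80353546142578), (70.60311889648438, 142.8246307373047), 84.57416534423828)
brew_stand top ((603.4662475585938, 99.76626586914062), (111.10948944091797, 108.5623779296875), 81.37626647949219)
brew_stand side ((567.13134765625, 92.60189819335938), (82.65980529785156, 29.2087345123291), 82.4011001586914)
clean_tray top ((496.42108154296875, 319.39349365234375), (66.56099700927734, 139.08059692382812), 76.42781066894531)
clean_tray side ((0.0, 0.0), (0.0, 0.0), 0.0)
x t 29.9 gap 0.0853 F [ 0.6 -0.1  0.1] p [ 0.4 -0.1  0.3] g 0.0
[0.47003836 0.11847302 0.        ]
```

View pics/top2.png

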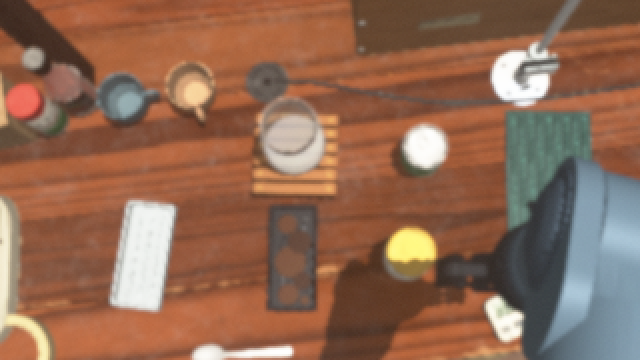

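The black tray lies clear at (292,258) in the crop, with the stand and server unmoved; the jar at (410,253) and tin at (425,150) stand upright. The tray goes to the mat next, then I bring the steel tray in front of the stand.

Run:
```python
from h import *
carry([.4695,.119],MAT,.016,.21,-.115+np.pi,MATY+np.pi,dz=.0065,eff=70)
ctrl.movel([.42,0,.25],q(PT),speed=.3)
for n in("top","side"):
    p,d=ctrl.read_camera(n); P,o=pts(n,"used_tray",d)
    if P is not None:
        P=P[P[:,2]>.017]; print("used",n,cv2.minAreaRect(P[:,:2].astype(np.float32)*1000),np.percentile(P[:,2],[5,50,95]))
    cv2.imwrite(f"pics/{n}3.png",p[:,:,::-1])
carry(CT,st(-.140,0,0)[:2],.016,.2,CTY+np.pi,PT,dz=.0015,eff=70)
ctrl.movel([.42,-.1,.3],q(PT),speed=.3)
for n in("top","side"):
    p,d=ctrl.read_camera(n); P,o=pts(n,"clean_tray",d)
    if P is not None:
        P=P[(P[:,2]>.012)&(P[:,2]<.03)]; print("clean",n,cv2.minAreaRect(P[:,:2].astype(np.float32)*1000))
    cv2.imwrite(f"pics/{n}4.png",p[:,:,::-1])
print(st(-.14,0,0)); say("end")
```

```text
grasped t 33.1 gap 0.0618 F [-2.4 -1.4  6.6] p [0.47  0.119 0.017] g 75.7
lifted t 34.9 gap 0.0619 F [-0.3  0.7 -1. ] p [0.469 0.119 0.209] g 76.1
put t 39.3 gap 0.0852 F [-0.4 -0.4  0.6] p [ 0.535 -0.241  0.023] g 0.0
used top ((531.4099731445312, -238.73985290527344), (66.56932830810547, 140.08560180664062), 80.99371337890625) [0.01827322 0.02269226 0.02589299]
used side ((535.044921875, -241.09600830078125), (66.66233825683594, 140.67385864257812), 81.0773696899414) [0.01809636 0.02373692 0.02645626]
grasped t 45.1 gap 0.062 F [-0.6 -0.6  6.2] p [0.498 0.319 0.017] g 77.5
lifted t 46.8 gap 0.0617 F [ 0.5  0.1 -2.4] p [0.497 0.318 0.199] g 76.7
put t 50.3 gap 0.0852 F [ 0.  -0.1 -0.6] p [0.467 0.119 0.018] g 0.0
clean top ((466.07379150390625, 119.49705505371094), (65.2281723022461, 139.01593017578125), 81.0905990600586)
clean side ((467.9101257324219, 117.6337890625), (68.73358154296875, 143.2838897705078), 81.5772705078125)
[np.float64(0.4670720490889541), np.float64(0.11892133854630389), 0]
end t 52.5 gap 0.085 F [ 0.  -1.1  1. ] p [ 0.42  -0.098  0.299] g 0.0
```

View pics/side4.png

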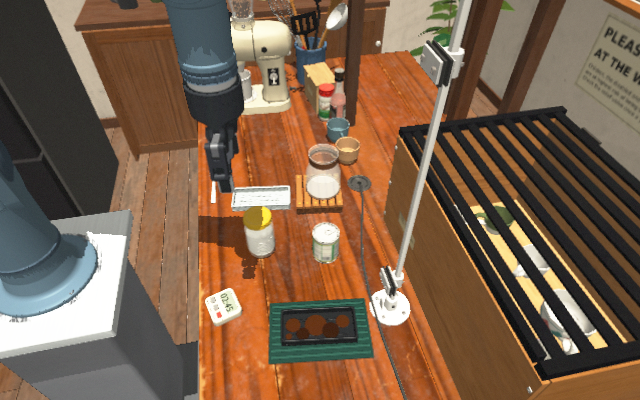

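The side view shows the black tray centred lengthwise on the mat at (318,328) and the steel tray aligned in front of the stand at (262,198). Now I slide it home.

Run:
```python
from h import *
Q=q(PT,-.12)
ctrl.move_ptp(st(-.197,0,.13),Q)
ctrl.movel(st(-.197,0,.016),speed=.1)
ctrl.move_gripper(.03,60); say("grip")
for x in(-.16,-.12,-.095):
    ctrl.movel(st(x,0,.017),speed=.06); say(x)
for x in(-.088,-.082):
    ctrl.movel(st(x,0,.017),speed=.03); say(x)
ctrl.move_gripper(.085); ctrl.movel(st(-.086,0,.14),Q,speed=.15)
ctrl.movel([.42,-.1,.3],q(PT),speed=.3)
for n in("top","side"):
    p,d=ctrl.read_camera(n)
    for k in("clean_tray","brew_stand","used_tray"):
        P,o=pts(n,k,d)
        if P is not None:
            zz=.028 if k=="brew_stand" else .012
            P=P[(P[:,2]>zz)&(P[:,2]<zz+.018)]; print(k,n,cv2.minAreaRect(P[:,:2].astype(np.float32)*1000))
    cv2.imwrite(f"pics/{n}5.png",p[120:300,150:470,::-1].repeat(2,0).repeat(2,1))
say("end")
```

```text
grip t 55.3 gap 0.0623 F [-3.3 -1.8  9.2] p [0.411 0.128 0.017] g 63.6
-0.16 t 56.0 gap 0.0623 F [0.9 0.  0.2] p [0.448 0.122 0.017] g 65.5
-0.12 t 56.8 gap 0.0619 F [-3.3  1.2  6.1] p [0.486 0.117 0.017] g 66.2
-0.095 t 57.4 gap 0.0622 F [-0.  1. -0.] p [0.512 0.112 0.017] g 65.5
-0.088 t 57.8 gap 0.0618 F [-7.1  2.2 10.6] p [0.516 0.112 0.017] g 66.8
-0.082 t 58.1 gap 0.0621 F [-5.6  1.   8.7] p [0.522 0.112 0.017] g 66.5
clean_tray top ((529.421630859375, 110.4981460571289), (64.78670501708984, 45.260467529296875), 80.32859802246094)
brew_stand top ((604.3402709960938, 100.06146240234375), (111.95488739013672, 110.49278259277344), 81.43586730957031)
used_tray top ((591.4127807617188, -239.13609313964844), (39.420806884765625, 78.78254699707031), 23.542131423950195)
clean_tray side ((541.5025024414062, 106.52003479003906), (66.45134735107422, 60.585575103759766), 81.6738510131836)
brew_stand side ((608.0849609375, 97.5318603515625), (113.71138763427734, 109.26886749267578), 82.03479766845703)
used_tray side ((535.3331909179688, -241.8855438232422), (66.76428985595703, 142.47694396972656), 81.30126190185547)
end t 61.0 gap 0.0851 F [-0.2  0.4 -0.7] p [ 0.42 -0.1   0.3 ] g 0.0
```

View pics/top5.png

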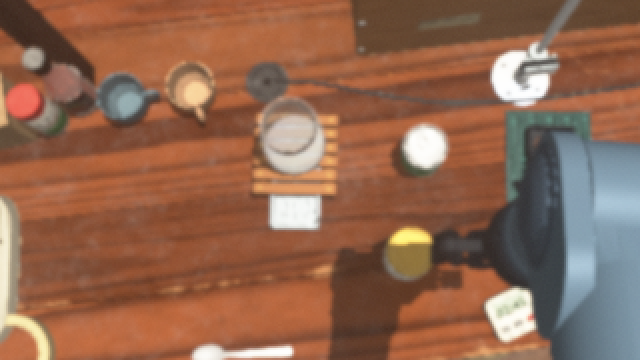

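Run:
```python
from h import *
for n in("top","side"):
    p,d=ctrl.read_camera(n)
    for k in range(2):
        P,o=pts(n,"clean_tray",d) if k else (np.load(f"{n}_used_tray.npy"),0)
        if P is None: continue
        P=P[(P[:,2]>.010)&(P[:,2]<.024)]; L=(P[:,:2]-SC); X=L@ux; Y=L@uy
        m=X<-.08; print(n,["used0","clean"][k],np.round(np.percentile(X,[0,2,5,10,20]),4),np.round([Y.min(),Y.max()],4),len(P))
```

```text
top used0 [-0.0964 -0.0963 -0.0962 -0.0959 -0.0954] [-0.0283  0.0344] 76
top clean [0.0473 0.0473 0.0473 0.0473 0.0473] [-0.3119 -0.3119] 1
side used0 [-0.09   -0.0899 -0.0898 -0.0896 -0.0852] [-0.0332  0.0349] 107
side clean [-0.0948 -0.0947 -0.0946 -0.0945 -0.0922] [-0.0351  0.034 ] 146
```

The steel tray looks about 4 mm short of where the black one sat, so I nudge it in, then bring the tin and jar back.

Run:
```python
from h import *
Q=q(PT,-.12)
ctrl.move_ptp(st(-.084,0,.13),Q)
ctrl.movel(st(-.084,0,.016),speed=.1)
ctrl.move_gripper(.03,60); ctrl.pause(.2); say("grip")
ctrl.movel(st(-.080,0,.016),speed=.02); ctrl.pause(.3); say("pushed")
ctrl.move_gripper(.085); ctrl.movel(st(-.084,0,.14),Q,speed=.15)
ctrl.movel([.42,-.1,.3],q(PT),speed=.3)
for n in("side","top"):
    p,d=ctrl.read_camera(n)
    P,o=pts(n,"clean_tray",d)
    P=P[(P[:,2]>.010)&(P[:,2]<.024)]; L=(P[:,:2]-SC); X=L@ux; Y=L@uy
    print(n,np.round(np.percentile(X,[0,2,5,10,20]),4),np.round([Y.min(),Y.max()],4))
    P,o=pts(n,"brew_stand",d); P=P[(P[:,2]>.028)&(P[:,2]<.04)]; print(cv2.minAreaRect(P[:,:2].astype(np.float32)*1000))
    for k,z0 in(("sugar_jar",.1),("green_tin",.066)):
        P,o=pts(n,k,d); 
        if P is not None: P=P[(P[:,2]>z0)]; print(k,n,cv2.minEnclosingCircle(P[:,:2].astype(np.float32)*1000))
say("end")
```

```text
grip t 64.1 gap 0.0621 F [-0.9 -0.5  5.4] p [0.523 0.111 0.017] g 65.1
pushed t 64.8 gap 0.0625 F [-6.7 -0.3 14.6] p [0.524 0.111 0.017] g 66.1
side [-0.0925 -0.0924 -0.0923 -0.0898 -0.0852] [-0.0344  0.0338]
((608.0313720703125, 97.42134094238281), (116.44928741455078, 109.1342544555664), 82.18115997314453)
sugar_jar side ((451.8718566894531, -29.558238983154297), 30.95598602294922)
green_tin side ((586.7657470703125, -70.99960327148438), 30.27674102783203)
top [-0.0988 -0.0987 -0.0985 -0.0984 -0.0975] [-0.031   0.0339]
((604.5552978515625, 100.05574035644531), (112.0072250366211, 111.13803100585938), 81.41651153564453)
sugar_jar top ((448.5057067871094, -28.131866455078125), 29.3089599609375)
green_tin top ((584.44921875, -69.65705108642578), 28.51210594177246)
end t 67.7 gap 0.0849 F [-0.9 -0.4  0.1] p [ 0.42 -0.1   0.3 ] g 0.0
```

Run:
```python
from h import *
carry(TA,TIN,.040,.24,PJ)
carry(JA,JAR,.072,.25,PJ)
ctrl.movel([.40,-.2,.3],q(PJ),speed=.25)
np.set_printoptions(precision=1,suppress=True)
for n in("top","side"):
    p,d=ctrl.read_camera(n); cv2.imwrite(f"pics/{n}6.png",p[:,:,::-1])
    for k,z0 in(("sugar_jar",.1),("green_tin",.066)):
        P,o=pts(n,k,d); P0=np.load(f"{n}_{k}.npy")
        for A in(P0,P):
            if A is None: continue
            A=A[A[:,2]>z0]; A=A[A[:,2]<z0+.015]
            if k=="green_tin": A=A[A[:,1]>.125]
            print(k,n,cv2.minEnclosingCircle(A[:,:2].astype(np.float32)*1000))
    P,o=pts(n,"used_tray",d); P=P[P[:,2]>.017]; print(cv2.minAreaRect(P[:,:2].astype(np.float32)*1000))
say("end")
```

```text
grasped t 71.8 gap 0.0567 F [-0.1 -1.   2.2] p [ 0.586 -0.07   0.041] g 53.4
lifted t 73.6 gap 0.0565 F [-0.1 -0.7 -2.5] p [ 0.584 -0.07   0.239] g 53.3
put t 77.7 gap 0.0848 F [ 0.1  1.2 -0.7] p [0.462 0.169 0.041] g 0.0
grasped t 81.8 gap 0.0588 F [-2.1 -0.2  7.7] p [ 0.45  -0.03   0.073] g 52.1
lifted t 83.5 gap 0.0586 F [-0.7 -0.7 -2.6] p [ 0.449 -0.03   0.249] g 54.2
put t 86.5 gap 0.0851 F [-1.1 -0.  -0.3] p [0.452 0.078 0.073] g 0.0
sugar_jar top ((450.713134765625, 79.08263397216797), 29.779172897338867)
sugar_jar top ((451.1193542480469, 79.19080352783203), 29.69023895263672)
green_tin top ((461.2760009765625, 169.63075256347656), 28.69031524658203)
green_tin top ((461.8782653808594, 169.6065216064453), 28.361976623535156)
((531.9090576171875, -239.05078125), (66.45498657226562, 140.532470703125), 80.16793060302734)
sugar_jar side ((453.091552734375, 76.55007934570312), 30.388673782348633)
sugar_jar side ((448.2844543457031, 79.97762298583984), 19.057207107543945)
green_tin side ((462.78863525390625, 168.9398193359375), 29.33610725402832)
green_tin side ((488.5078125, 167.85928344726562), 3.8934099674224854)
((535.2251586914062, -241.87973022460938), (64.98503875732422, 142.5433349609375), 81.18760681152344)
end t 89.2 gap 0.0846 F [-0.2 -0.4  1. ] p [ 0.4 -0.2  0.3] g 0.0
```

View pics/side6.png

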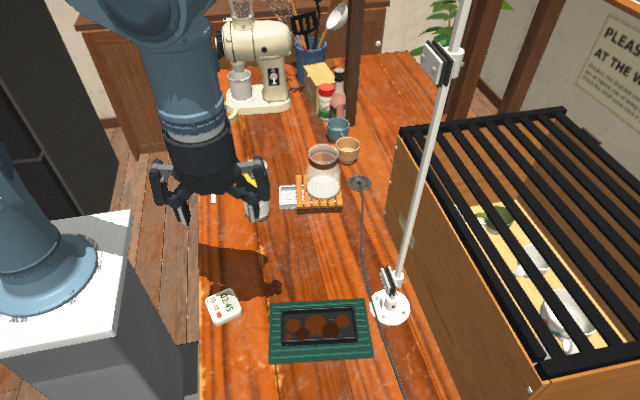

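The side view shows the black tray on the mat at (318,328), the steel tray home under the deck at (290,197), and the jar back upright behind the gripper at (258,200). The top-camera fits put the jar and tin within 1 mm of where they stood. I'm handing in.

```bash
python3 -c "
from bench import ctrl
ctrl.pause(.3); print(ctrl.sign_off())"
```

```text
the job is handed in; nothing more can be done
None
```

I handed the job in at about 90 s of the 144 s allowed, and no verdict came back. By camera, the steel tray is home within about 3 mm, the black tray is centred lengthwise on the mat, and the jar and tin are back within about 1 mm of where they stood. The stand measured unmoved, and the server and cups looked unmoved in the pictures.

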